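Roll the proud brass trim flush

TASK

The white panel on the bench has, along its long edge nearer the robot, a brass trim strip still standing proud of the surface: take the red-handled hand roller from its wooden rest, press its wheel down firmly on the strip and roll it along from one end to the other, so that all three sections sit flush. Then set the roller back upright on its rest as you found it and let go. Do the pressing with the roller only, and leave the cork sanding block where it is.

Things in the scene. Friction and masses are not known exactly. Their poses are not given: they have to be found in the camera images.
- roller_grip (a point): Hand roller, 0.5 kg: centre of its red bar handle, 100 mm along the roller's x, 28 mm thick along y, 34 mm high; take it from above across the 28 mm. It stands z up, rolls along its y, axle along x. Wheel: black rubber, 50 mm diameter, 36 mm wide, central below the bar, lowest point 79 mm below this point. The blue cheeks under the bar are 24 mm thick along y.
- roller: The same roller: origin at the wheel's lowest point, 79 mm under the handle's centre, same axes. The wheel is sprung: it gives way upward by up to 8 mm, from about 10 N at first to 16 N at 8 mm. Two flat blue side feet, 56 mm long along y, reach out to x = +/-58 mm; their underside is 26 mm above this origin.
- rest: Wooden rest, fixed; origin at the centre of its underside on the bench. Two rails 80 mm long along its y, 24 mm wide, centred at x = +/-52 mm, tops 34 mm above the bench. The roller starts centred on it, same axes, its feet on the rails, the wheel hanging in the gap with 12 mm of play either side in x; its handle's centre is then 87 mm above the bench.
- strip (a point): Middle of the proud brass strip, level with the upper face of the fixed white panel (200 x 320 mm, 18 mm thick). The strip runs along y: three sections, each 80 x 20 mm, centred at y = -82, 0, +82 mm. x points to the other long edge, 150 mm off, with an equal strip already flush: leave it. The wheel is wider than the strip and bears on the panel once a section is home.
- trim0 (a joint): how far the section at y = -82 mm is pressed in: 0 stands 5 mm proud, 0.005 m is flush; it takes about 6 N to move and stays where it is left
- trim1 (a joint): the same for the middle section
- trim2 (a joint): the same for the section at y = +82 mm
- wheel (a joint): turning angle of the roller's wheel on its axle (rad), 0 at the start; rolling 25 mm turns it 1 rad
- sander_grip (a point): Cork sanding block with a dark wooden bar handle (100 x 28 x 34 mm) and no wheel, a bystander: the centre of its handle, 59 mm above the bench
Mind the look-alikes: they are no part of the job. Of the things shaped like the rest, the wooden one is meant. What is shaped like the roller but turquoise is not meant.

How it is judged (in metres and radians):
On the way, in this order (a step that is already met when the one before it is completed fails the run):
1. the roller is lifted clear of its rest (height (world z) of roller_grip above 0.102 m), for 0.1 s.
2. all three sections of the strip are pressed in to within 1.5 mm of flush, the wheel having rolled at least 75 mm (3 rad) along (value of joint each of trim0, trim1, trim2 above 0.0035 m and (value of joint wheel above 3 rad or value of joint wheel below -3 rad)), for 0.1 s.
At the end, for the whole second after the job is handed in: All three brass sections are within 1.5 mm of flush; the roller stands at rest, upright (within 8 degrees), on its wooden rest, its handle's centre within 25 mm of the rest's centre in plan and 80 to 94 mm above the bench, turned as the rest is (within 15 degrees, either way round) (value of joint each of trim0, trim1, trim2 above 0.0035 m and horizontal distance between roller_grip and rest below 0.025 m and height (world z) of roller_grip between 0.08 and 0.094 m and angle between roller_grip's own z axis and vertical below 0.14 rad and angle between the y axis of roller_grip and the y axis of rest, either way round below 0.26 rad and linear speed of roller below 0.02 m/s); the robot touches nothing.
It fails at once if the robot itself presses on the panel or its trim (contact force between any of the fingers, the arm and panel above 3 N).
It fails at once if the sanding block is moved more than 30 mm (distance of sander_grip from where it was at the start of the episode above 0.03 m).
It fails at once if the sanding block is pressed on the panel (contact force between sander and panel above 1 N).
It also fails if it takes over 53 s, if anything falls off the work surface, if the arm or the gripper's body presses on something with over 40 N, if the wrist force passes 120 N, or if a joint passes its speed limit or range.

ROBOT

A 7-joint arm with a two-finger parallel gripper is mounted at the origin on the work surface. World frame = base frame: x ahead of the robot, y to its left, z up, the work surface at z = 0. Lengths are in m, angles in degrees, forces in N, time in s.
With the tool pointing down it reaches from about 0.425 to 0.875 m from the base axis. Payload 4.7 kg.
Tool frame: the origin (TCP) lies at the very end of the fingers, on their centre line; the grasp point (between the pads) lies 19 mm behind it; z points along the fingers, y is the direction in which the jaws open and shut (so a half turn about z gives the same grasp; the last joint's range is limited). The gripper opens to 87 mm and grips with 3 to 60 N. Pads are 19 mm wide; open, the fingers measure 117 mm over their backs; the gripper's body (75 mm by 190 mm) begins 51 mm behind the grasp point.
Start: joints at [-76.312, 18.392, -4.016, 83.108, 1.295, 78.541, -3.26], TCP at [0.145, 0.634, 0.223] pointing down, gripper open.
Joint ranges: [-163.93, 163.93], [-17.29, 119.83], [-79.2, 71.16], [3.27, 140.29], [-89.18, 269.18], [5.43, 117.66], [-154.24, 154.24]. Speed limits (degrees/s): [147.25, 147.25, 180, 180, 180, 180, 180].

INTERFACE

Orientations are given as [roll, pitch, yaw] about the fixed x, y, z axes, in that order (R = Rz(yaw) Ry(pitch) Rx(roll)).
In Python, from cell import env gives the robot as it stands.
- The arm moves only by the tool servo_tool, never from a script. Its argument "increments" is a list that holds one entry, the list of rows, each a list of 7 numbers: the shift along the tool's x, y, z in m, then the turn, a rotation vector about the tool's x, y, z in degrees, then the opening, from -1 (shut) to 1 (fully open). In form: [[[dx, dy, dz, rx, ry, rz, fingers], ...]]. A call has 1 to 20 rows; each row is the pose to reach, as a shift and turn from the pose commanded when the call began, along the tool's axes at that moment; what a row does not reach only later rows make up. A row lasts 1/10 s, in which the tool goes at most 50 mm and 8.59 degrees, less where a joint would pass 70% of its speed; a pose out of reach is approached as far as the arm can. A call with a gripper value outside its range is refused whole. The fingers move at their own pace and stop on an object; "squeeze" is the grip in N (left out, the last holds). Time passes only in rows, so rows that repeat a pose let the fingers close. It gives the time, the measured TCP pose, the force and the opening at its end, in the units of the state.
- env.get_obs(): the state, without advancing time (a new reading comes with each control period).
- env.read_camera(name): name is "side" or "top" or "wrist"; returns a dict with "frame" (384x512x3 uint8, blue, green, red), "intrinsics" (3x3 intrinsics, pixels), "rvec" (rotation vector, rad) and "tvec" (3), from world to camera coordinates, as OpenCV has them. Camera axes: x right, y down, z forward; pixel columns grow to the right and rows downward; lengths in m; the calibration is good to about 2 mm. The wrist camera is an equidistant fisheye: a pixel r from the principal point sees the ray r / f radians off the axis. A picture is of the moment at which its call begins. There is no depth.
- env.sign_off(): hands the job in, once; it reports no verdict.
The state is a dict: "time_s": time; "qpos": joint angles; "joint_velocities": joint speeds; "effort": joint torques, N m; "tool_pos": TCP position; "tool_rot": TCP orientation; "force": force on the tool from outside, world axes, zero at the start; "wrist_torque": the same for the moment, N m; "grip_width": finger opening in m.
Only numpy, scipy, OpenCV 4.12 (cv2) and the standard library are available. Lean on these libraries where they do the work, as an engineer would, in place of code of your own. Each camera call takes 0.05 s, during which the arm holds its last target.

## Working session

There is one attempt and no reset: what is moved stays moved. The work goes in short steps, Python scripts to look and compute and a tool call to move; the robot and the scene stay as the last step left them, time stands still between calls to the robot, and variables do not carry over. Pictures are saved under pics/ and viewed, and the job is handed in when it is done.

Besides the shell and the picture viewer there is one more tool, called after "Request:" as name(argument=value, ...), one argument or row to a line, values as JSON. servo_tool: Moves the arm, as the interface text tells. Its arguments: {"type":"object","properties":{"increments":{"type":"array","items":{"type":"array","items":{"type":"array","items":{"type":"number"}}}},"squeeze":{"type":"number"}},"required":["increments"]}

```bash
ls; mkdir -p pics
python3 - <<'E'
from cell import env
import cv2,pickle
o=env.get_obs(); print(o)
d={}
for n in("side","top","wrist"):
    c=env.read_camera(n); d[n]=c; cv2.imwrite(f"pics/{n}0.png",c["frame"])
    print(n,c["intrinsics"],c["rvec"],c["tvec"])
pickle.dump(d,open("c0.pkl","wb"))
E
```

```text
pics
{'time_s': 0.0, 'qpos': array([-76.31353077,  18.44114738,  -4.01496995,  83.17424659,
         1.2966321 ,  78.54012857,  -3.26282063]), 'joint_velocities': array([-0.01020733, -0.06814896, -0.03201259, -0.04717699,  0.00497936,
        0.01780439, -0.05494196]), 'effort': array([-1.99664532e-05, -4.91283381e+01, -4.04036539e-01, -3.12524128e+01,
       -6.41645584e-02,  4.36808739e-02,  1.55156176e-04]), 'tool_pos': array([0.14481983, 0.63310242, 0.22144352]), 'tool_rot': array([-1.79889808e+02,  7.44142564e-03,  1.67120245e+02]), 'force': array([-0.21793819,  0.17744166, -0.36250445]), 'wrist_torque': array([-0.01390285, -0.02312948, -0.01661968]), 'grip_width': 0.08683787936689491}
side [[432.36564339   0.         254.96930855]
 [  0.         432.36564339 190.72298911]
 [  0.           0.           1.        ]] [ 2.20954415 -0.71868667  0.33816555] [-0.52883162  0.22137307  1.1321201 ]
top [[442.46469346   0.         256.79768616]
 [  0.         442.46469346 191.66470736]
 [  0.           0.           1.        ]] [ 2.12234468 -2.17024068  0.17174931] [-0.13632951  0.56845039  1.32672831]
wrist [[297.31863964   0.         254.07581812]
 [  0.         297.31863964 189.56387305]
 [  0.           0.           1.        ]] [-2.29150257 -1.83004483 -0.2328684 ] [-0.64984463 -0.03126879  0.38864093]
```

View pics/side0.png

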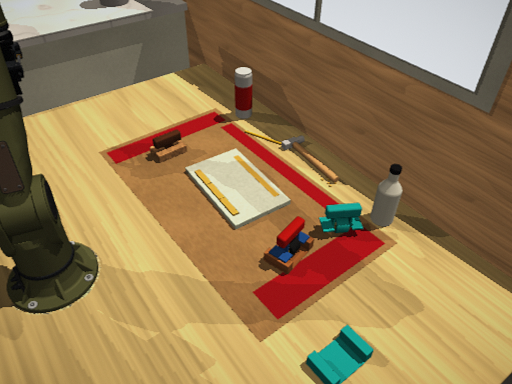

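View pics/top0.png

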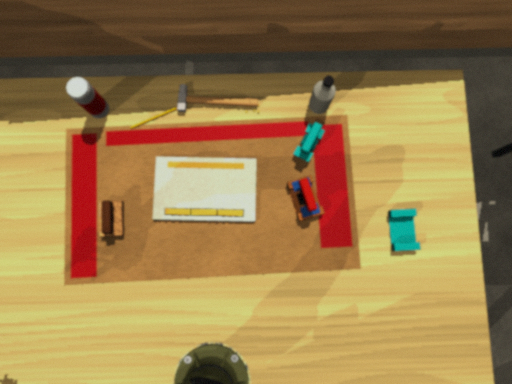

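View pics/wrist0.png

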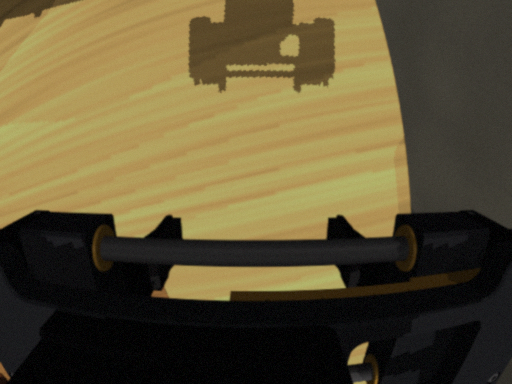

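```bash
cat > h.py <<'E'
import numpy as np,cv2,pickle
def P(c,X):
    X=np.atleast_2d(X).astype(float)
    return cv2.projectPoints(X,c["rvec"],c["tvec"],c["intrinsics"],None)[0][:,0]
def back(c,uv,z):
    R=cv2.Rodrigues(np.array(c["rvec"]))[0];t=np.array(c["tvec"]).ravel()
    r=[]
    for u,v in np.atleast_2d(uv):
        d=R.T@np.linalg.inv(c["intrinsics"])@np.array([u,v,1.]);o=-R.T@t
        r.append(o+d*(z-o[2])/d[2])
    return np.array(r)
E
python3 - <<'E'
from h import *
d=pickle.load(open("c0.pkl","rb"))
t=d["top"];s=d["side"]
print(P(t,[[0,0,0],[.5,0,0],[.5,.3,0]]))
def crop(c,x,y,w,h,k,n):
    cv2.imwrite(n,cv2.resize(c["frame"][y:y+h,x:x+w],None,fx=k,fy=k,interpolation=cv2.INTER_CUBIC))
crop(t,280,110,70,120,5,"pics/t_r.png")
crop(s,250,190,130,90,6,"pics/s_r.png")
crop(t,145,150,120,80,6,"pics/t_p.png")
crop(s,180,140,120,95,6,"pics/s_p.png")
print(back(t,[[304,198]],.1),back(t,[[113,218]],.06))
E
```

```text
[[211.33171205 381.24325615]
 [210.17799134 215.11126713]
 [115.23507312 217.20657854]]
[[ 0.53462395 -0.28784653  0.1       ]] [[0.49167363 0.28800081 0.06      ]]
```

View pics/t_r.png

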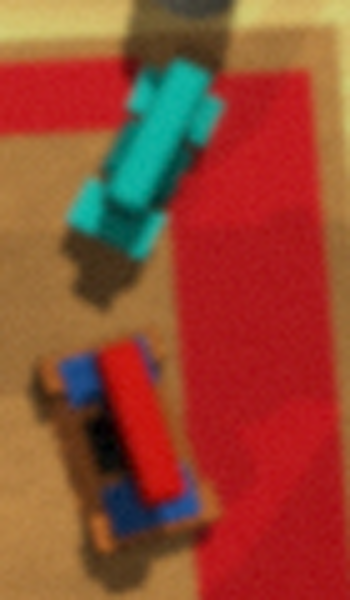

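View pics/s_r.png

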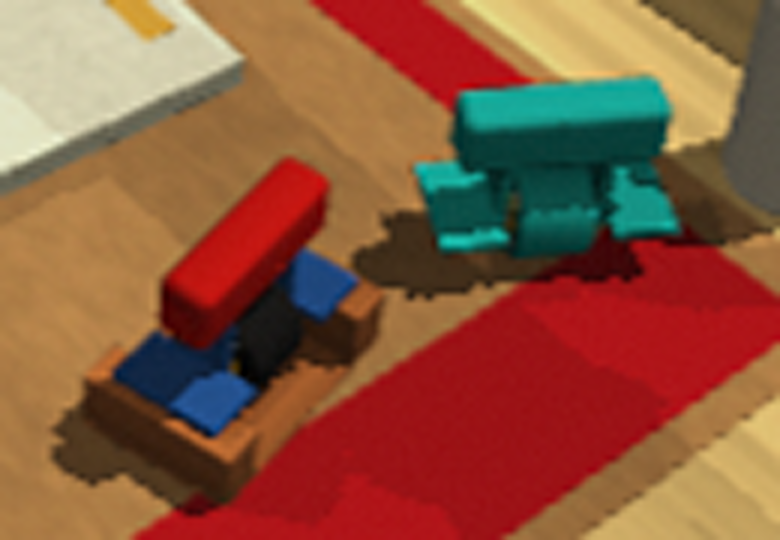

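View pics/t_p.png

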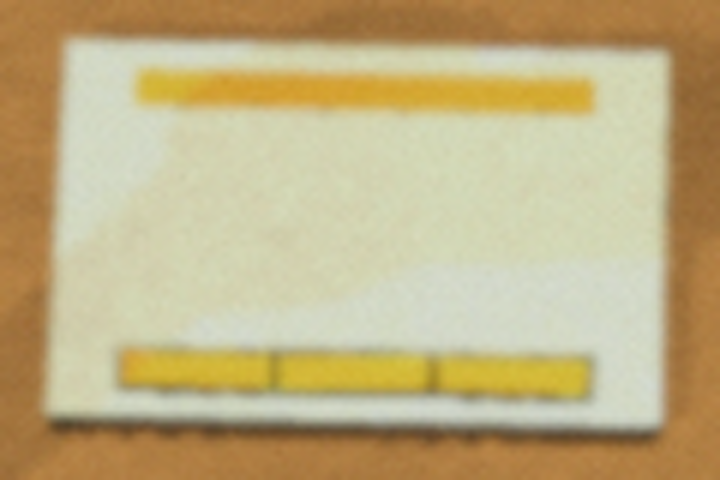

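View pics/s_p.png

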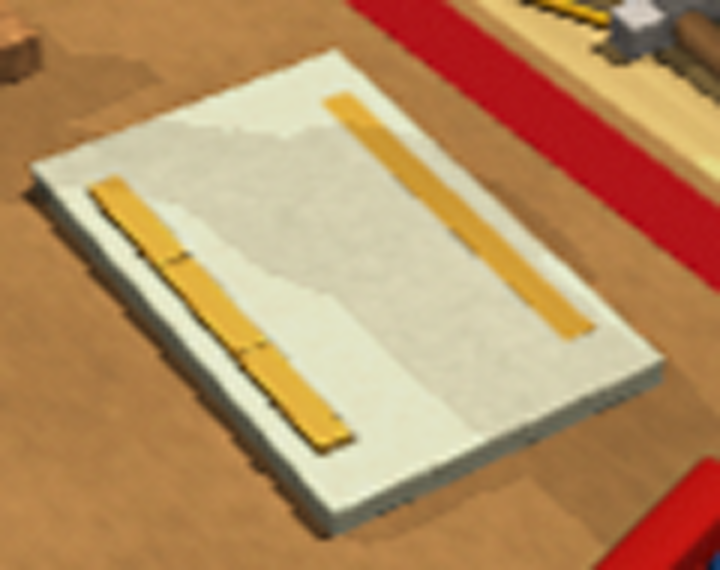

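Candidates: roller shapes – red (top px 304,198) and turquoise (310,142); rests – wooden (under the red one) and turquoise (403,230); cork sander (113,218). The crops confirm that the red‑handled one on the wooden rest is the one meant. Now I'll fit the poses.

```bash
cat > fit.py <<'E'
from h import *
from scipy.optimize import minimize
def box(x,y,yaw,z0,z1,lx,ly):
    c,s=np.cos(yaw),np.sin(yaw)
    return np.array([[x+c*a*lx/2-s*b*ly/2,y+s*a*lx/2+c*b*ly/2,z] for a in(-1,1) for b in(-1,1) for z in(z0,z1)])
def sil(c,X,k=8):
    m=np.zeros((384*1,512*1),np.uint8)
    p=P(c,X); x0,y0=np.floor(p.min(0)).astype(int)-4; x1,y1=np.ceil(p.max(0)).astype(int)+4
    big=np.zeros(((y1-y0)*k,(x1-x0)*k),np.uint8)
    h=cv2.convexHull(((p-[x0,y0]+.5)*k*16).astype(np.int32))
    cv2.fillConvexPoly(big,h,255,shift=4)
    out=np.zeros((384,512)); out[y0:y1,x0:x1]=cv2.resize(big,(x1-x0,y1-y0),interpolation=cv2.INTER_AREA)/255.
    return out
def fit(views,x0,mk):
    def cost(p):
        return sum(np.abs(sil(c,mk(p))-m).sum()/m.sum() for c,m in views)
    best=None
    for st in (1,.4):
        r=minimize(cost,x0,method="Nelder-Mead",options=dict(initial_simplex=[np.array(x0)]+[np.array(x0)+e for e in np.diag([.01*st,.01*st,.1*st])],xatol=1e-4,fatol=1e-4)); x0=r.x
    return r.x,r.fun
def comp(mask,seed):
    n,l=cv2.connectedComponents(mask.astype(np.uint8)); 
    v=l[seed[1]-3:seed[1]+4,seed[0]-3:seed[0]+4]; v=v[v>0]
    return (l==np.bincount(v).argmax()).astype(float)
E
python3 - <<'E'
from fit import *
d=pickle.load(open("c0.pkl","rb"));t,s=d["top"],d["side"]
def red(c): 
    f=c["frame"].astype(int); return (f[...,2]>140)&(f[...,1]<45)|((f[...,2]>90)&(f[...,1]<40)&(f[...,0]<45))
def roi(m,x0,y0,x1,y1): o=np.zeros_like(m);o[y0:y1,x0:x1]=m[y0:y1,x0:x1];return o
mt=comp(roi(red(t),298,176,318,212),(307,190)); ms=comp(roi(red(s),270,212,308,252),(290,232))
print(mt.sum(),ms.sum())
mk=lambda p:box(*p,.070,.104,.1,.028)
for v in([(t,mt)],[(s,ms)],[(t,mt),(s,ms)]): 
    r=fit(v,[.535,-.29,.3],mk);print(r,np.degrees(r[0][2]))
# strip
def yel(c):
    h=cv2.cvtColor(c["frame"],cv2.COLOR_BGR2HSV);return (h[...,1]>150)&(h[...,2]>150)&(h[...,0]>18)&(h[...,0]<32)
yt=roi(yel(t),160,203,248,221); ys=roi(yel(s),190,165,242,218)
yt=cv2.morphologyEx(yt.astype(np.uint8),cv2.MORPH_CLOSE,np.ones((3,5))).astype(float);ys=cv2.morphologyEx(ys.astype(np.uint8),cv2.MORPH_CLOSE,np.ones((3,3))).astype(float)
print(yt.sum(),ys.sum())
mk2=lambda p:box(*p,.018,.023,.02,.244)
for v in([(t,yt)],[(s,ys)],[(t,yt),(s,ys)]): 
    r=fit(v,[.5,.02,0.],mk2);print(r,np.degrees(r[0][2]))
# panel outline check by white
def wh(c):
    h=cv2.cvtColor(c["frame"],cv2.COLOR_BGR2HSV);return (h[...,1]<70)&(h[...,2]>120)
wt=comp(cv2.morphologyEx((roi(wh(t),145,150,265,230)|roi(yel(t),145,150,265,230)).astype(np.uint8),cv2.MORPH_CLOSE,np.ones((5,5))),(200,190))
r=fit([(t,wt)],[.57,.02,0.],lambda p:box(*p,.018,.018,.2,.32));print("panel",r,np.degrees(r[0][2]))
for n,c,m in(("t",t,mt+yt),("s",s,ms+ys)):
    g=c["frame"].copy();g[m>0]=(255,0,255)
    cv2.imwrite(f"pics/m_{n}.png",g)
E
```

```text
275.0 367.0
(array([ 0.54899743, -0.29940943,  0.29003136]), np.float64(0.3952513368983957)) 16.617572719517202
(array([ 0.55426767, -0.29966285,  0.37074931]), np.float64(0.43988887107976704)) 21.242370804991484
(array([ 0.54995214, -0.30093411,  0.35517075]), np.float64(0.8555295671897691)) 20.34978501908065
417.0 300.0
(array([ 0.50872446,  0.01827694, -0.04396292]), np.float64(0.25168571025532516)) -2.5188897198082656
(array([ 0.51227626,  0.01685069, -0.04697329]), np.float64(0.2811503267973856)) -2.6913713383566673
(array([ 0.51017766,  0.01781576, -0.04392106]), np.float64(0.5769903606526543)) -2.516491380889521
panel (array([ 0.58314624,  0.01514758, -0.038919  ]), np.float64(0.01775048213514385)) -2.229894375745678
```

Run:
```python
from fit import *
d=pickle.load(open("c0.pkl","rb"));t,s=d["top"],d["side"]
def red(c): 
    f=c["frame"].astype(int); return (f[...,2]>75)&(f[...,1]<75)&(f[...,0]<90)&(f[...,2]>2.2*f[...,1])&(f[...,2]>1.7*f[...,0])
def roi(m,x0,y0,x1,y1): o=np.zeros_like(m);o[y0:y1,x0:x1]=m[y0:y1,x0:x1];return o
mt=comp(roi(red(t),299,176,318,212),(307,190)); ms=comp(roi(red(s),270,212,308,252),(290,232))
print(mt.sum(),ms.sum())
mk=lambda p:box(*p,.070,.104,.1,.028)
for v in([(t,mt)],[(s,ms)],[(t,mt),(s,ms)]): 
    r=fit(v,[.545,-.29,.3],mk);print(r,np.degrees(r[0][2]))
p=r[0]
ims=[]
for c,m,(x,y,w,h) in((t,mt,(280,165,60,65)),(s,ms,(250,190,80,80))):
    k=6
    g=cv2.resize(c["frame"],None,fx=k,fy=k,interpolation=cv2.INTER_CUBIC)
    for X,col in((mk(p),(0,255,0)),(box(*p,0,.034,.128,.08),(255,255,0))):
        q=(P(c,X)+.5)*k
        for i in range(8):
            for j in range(i+1,8):
                if bin(i^j).count("1")==1: cv2.line(g,tuple(q[i].astype(int)),tuple(q[j].astype(int)),col,1)
    cn,_=cv2.findContours(cv2.resize(m,None,fx=k,fy=k,interpolation=cv2.INTER_NEAREST).astype(np.uint8),0,1)
    cv2.drawContours(g,cn,-1,(255,0,255),1)
    a=g[y*k:(y+h)*k,x*k:(x+w)*k]; ims.append(cv2.resize(a,(390,420)))
cv2.imwrite("pics/ov.png",np.hstack(ims))
```

```text
322.0 395.0
(array([ 0.54883926, -0.30157465,  0.28161846]), np.float64(0.19358178053830227)) 16.135549224063503
(array([ 0.55252576, -0.30003193,  0.36720712]), np.float64(0.3447902705385952)) 21.03941813311376
(array([ 0.54971159, -0.30088961,  0.33059295]), np.float64(0.5614782577863286)) 18.94158058345639
```

View pics/ov.png

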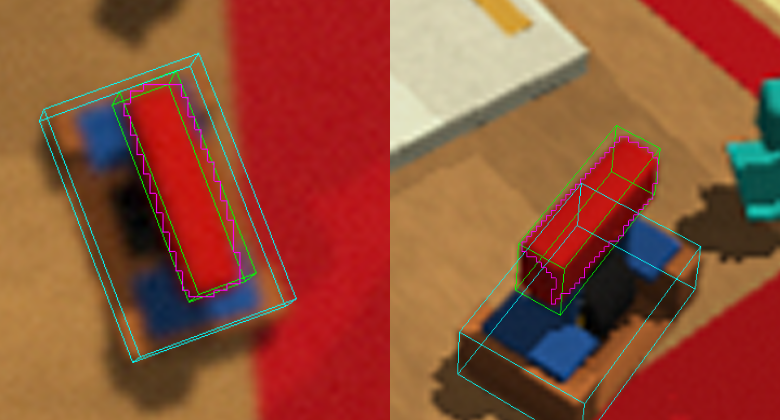

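```bash
cat > rel.py <<'E'
import numpy as np
from scipy.spatial.transform import Rotation as Ro
def rel(p0,e0,p1,e1):
    R0=Ro.from_euler('xyz',e0,degrees=True);R1=Ro.from_euler('xyz',e1,degrees=True)
    return np.round(R0.inv().apply(np.array(p1)-p0),4),np.round((R0.inv()*R1).as_rotvec(degrees=True),2)
E
python3 - <<'E'
from rel import *
p0=[.145,.634,.223];e0=[180,0,167.1]
for p,y in [((.45,.38,.223),100),((.53,.05,.223),50),((.549,-.2,.223),25),((.549,-.301,.2),17.5)]: print(*rel(p0,e0,p,[180,0,y]))
E
```

```text
[-0.354  -0.1795 -0.    ] [ 0.  -0.  67.1]
[-0.5057 -0.4833 -0.    ] [ -0.   -0.  117.1]
[-0.58   -0.7228 -0.    ] [ -0.   -0.  142.1]
[-0.6025 -0.8212  0.023 ] [  0.   -0.  149.6]
```

Request:
servo_tool(
  increments=[
    [[-0.039, -0.02, 0, 0, 0, 7.5, 1], [-0.079, -0.04, 0, 0, 0, 15, 1], [-0.118, -0.06, 0, 0, 0, 22.5, 1], [-0.157, -0.08, 0, 0, 0, 30, 1], [-0.197, -0.1, 0, 0, 0, 37.5, 1], [-0.236, -0.12, 0, 0, 0, 45, 1], [-0.275, -0.14, 0, 0, 0, 52.5, 1], [-0.315, -0.16, 0, 0, 0, 60, 1], [-0.354, -0.18, 0, 0, 0, 67, 1], [-0.373, -0.218, 0, 0, 0, 73, 1], [-0.392, -0.256, 0, 0, 0, 79, 1], [-0.411, -0.294, 0, 0, 0, 86, 1], [-0.43, -0.332, 0, 0, 0, 92, 1], [-0.449, -0.37, 0, 0, 0, 98, 1], [-0.468, -0.408, 0, 0, 0, 104, 1], [-0.487, -0.446, 0, 0, 0, 111, 1], [-0.506, -0.483, 0, 0, 0, 117, 1], [-0.506, -0.483, 0, 0, 0, 117, 1]],
  ],
)

```text
time_s: 1.95
tool_pos: [0.5314, 0.0422, 0.2229]
tool_rot: [179.8, 0.1, 49.4]
force: [-0.1, 0.8, 0.3]
grip_width: 0.087
```

Run:
```python
from rel import *
from cell import env
o=env.get_obs();print(o["tool_pos"],o["tool_rot"],o["qpos"])
p0=[.53,.05,.223];e0=[180,0,50.1]
print(*rel(p0,e0,(.549,-.301,.2),[180,0,17.5]))
```

```text
[0.53143867 0.04219166 0.22289963] [1.79840529e+02 7.77697157e-02 4.93961101e+01] [-39.4511029    3.88404486  33.6626501  100.88029449  -2.04477238
  75.84056025 -45.95452748]
[-0.2571  0.2397  0.023 ] [ 0.  -0.  32.6]
```

Request:
servo_tool(
  increments=[
    [[-0.032, 0.03, 0.003, 0, 0, 4, 1], [-0.064, 0.06, 0.006, 0, 0, 8, 1], [-0.096, 0.09, 0.009, 0, 0, 12, 1], [-0.129, 0.12, 0.012, 0, 0, 16, 1], [-0.161, 0.15, 0.014, 0, 0, 20, 1], [-0.193, 0.18, 0.017, 0, 0, 24, 1], [-0.225, 0.21, 0.02, 0, 0, 28, 1], [-0.257, 0.24, 0.023, 0, 0, 32.6, 1], [-0.257, 0.24, 0.023, 0, 0, 32.6, 1], [-0.257, 0.24, 0.023, 0, 0, 32.6, 1], [-0.257, 0.24, 0.023, 0, 0, 32.6, 1]],
  ],
)

```text
time_s: 3.05
tool_pos: [0.5505, -0.2991, 0.1991]
tool_rot: [-179.9, -0.0, 17.7]
force: [0.3, -0.9, -0.9]
grip_width: 0.0871
```

Run:
```python
from cell import env
import cv2,pickle
o=env.get_obs();print(o["tool_pos"],o["tool_rot"],o["qpos"])
d={}
for n in("side","top","wrist"):
    c=env.read_camera(n); d[n]=c; cv2.imwrite(f"pics/{n}1.png",c["frame"])
d["o"]=o
pickle.dump(d,open("c1.pkl","wb"))
```

```text
[ 0.55051521 -0.29907852  0.19912146] [-1.79904423e+02 -1.49878785e-02  1.76777934e+01] [-12.26428925  21.02569474  48.96543105  90.04235773 -16.23930217
  76.40660935 -33.64883372]
```

View pics/wrist1.png

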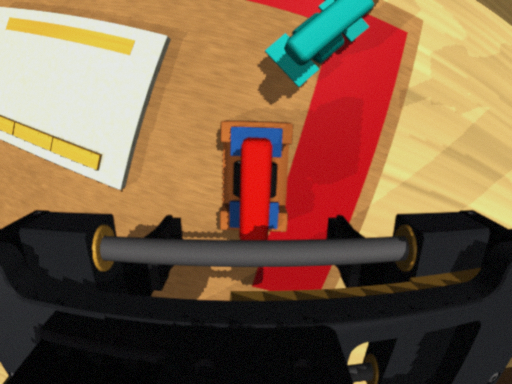

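Run:
```python
from fit import *
d=pickle.load(open("c1.pkl","rb"));w=d["wrist"]
def F(X): return cv2.fisheye.projectPoints(np.array(X,float)[:,None],np.array(w["rvec"],float).reshape(3,1),np.array(w["tvec"],float).reshape(3,1),w["intrinsics"],np.zeros(4))[0][:,0]
k=4;x,y,W,H=190,100,150,140
g=cv2.resize(w["frame"],None,fx=k,fy=k,interpolation=cv2.INTER_CUBIC)
p=(.549,-.301,np.radians(17.5))
for X,col in((box(*p,.070,.104,.1,.028),(0,255,0)),(box(*p,0,.034,.128,.08),(255,255,0))):
    q=(F(X)+.5)*k
    for i in range(8):
        for j in range(i+1,8):
            if bin(i^j).count("1")==1: cv2.line(g,tuple(q[i].astype(int)),tuple(q[j].astype(int)),col,1)
cv2.imwrite("pics/wov.png",g[y*k:(y+H)*k,x*k:(x+W)*k])
```

```text
(no output)
```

View pics/wov.png

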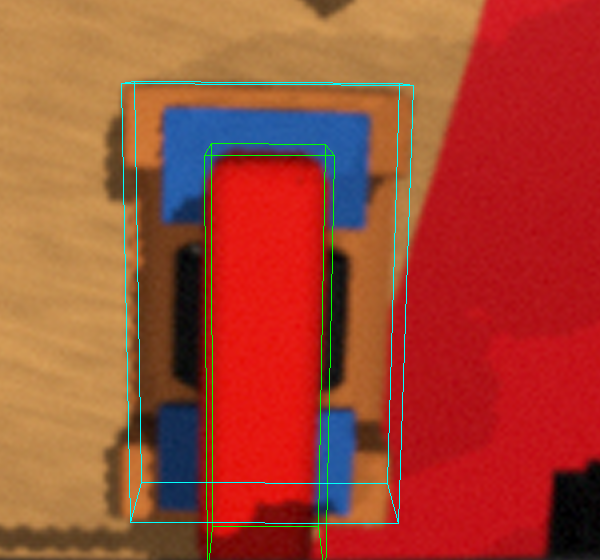

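Request:
servo_tool(
  increments=[
    [[-0.001, 0.001, 0.03, 0, 0, 1.4, 1], [-0.001, 0.001, 0.06, 0, 0, 1.4, 1], [-0.001, 0.001, 0.075, 0, 0, 1.4, 1], [-0.001, 0.001, 0.075, 0, 0, 1.4, 1], [-0.001, 0.001, 0.075, 0, 0, 1.4, 1]],
  ],
)

```text
time_s: 3.7
tool_pos: [0.5499, -0.3022, 0.1255]
tool_rot: [180.0, -0.0, 16.2]
force: [0.1, 0.3, 0.6]
grip_width: 0.0867
```

Run:
```python
from cell import env
import cv2,pickle
c=env.read_camera("wrist");o=env.get_obs();print(o["tool_pos"],o["tool_rot"],o["qpos"],o["joint_velocities"])
cv2.imwrite("pics/wrist2.png",c["frame"])
```

```text
[ 0.55023446 -0.30258341  0.1260334 ] [ 1.79922013e+02 -1.01775471e-01  1.61539174e+01] [-10.90933392  24.62917537  47.6559335   94.89258172 -19.30196019
  68.95002333 -32.698808  ] [ 0.12842657 -0.45218433  0.26862487 -0.46511034 -0.06320081 -0.14462597
  0.09841967]
```

View pics/wrist2.png

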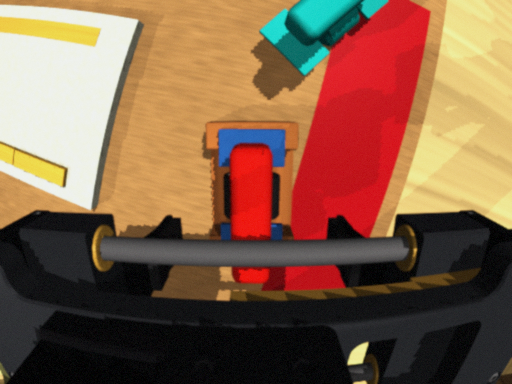

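Request:
servo_tool(
  increments=[
    [[-0.001, -0.002, 0.03, 0, 0, 0, 1], [-0.001, -0.002, 0.05, 0, 0, 0, 1], [-0.001, -0.002, 0.058, 0, 0, 0, 1], [-0.001, -0.002, 0.058, 0, 0, 0, 1], [-0.001, -0.002, 0.058, 0, 0, 0, 1]],
  ],
)

```text
time_s: 4.25
tool_pos: [0.5487, -0.3014, 0.0681]
tool_rot: [179.9, -0.1, 16.1]
force: [-0.4, -1.0, -0.0]
grip_width: 0.0869
```

Request:
servo_tool(
  increments=[
    [[0, 0, 0, 0, 0, 0, -1], [0, 0, 0, 0, 0, 0, -1], [0, 0, 0, 0, 0, 0, -1], [0, 0, 0, 0, 0, 0, -1], [0, 0, 0, 0, 0, 0, -1], [0, 0, 0, 0, 0, 0, -1], [0, 0, 0, 0, 0, 0, -1], [0, 0, 0, 0, 0, 0, -1]],
  ],
  squeeze=45,
)

```text
time_s: 5.05
tool_pos: [0.5477, -0.3007, 0.0665]
tool_rot: [-180.0, 0.0, 16.1]
force: [0.0, 1.3, -0.5]
grip_width: 0.0309
```

Request:
servo_tool(
  increments=[
    [[0, 0, 0, 0, 0, 0, -1], [0, 0, 0, 0, 0, 0, -1], [0, 0, 0, 0, 0, 0, -1], [0, 0, 0, 0, 0, 0, -1]],
  ],
)

```text
time_s: 5.45
tool_pos: [0.5477, -0.3006, 0.0665]
tool_rot: [-180.0, 0.0, 16.1]
force: [-0.3, 0.8, -0.4]
grip_width: 0.0281
```

Request:
servo_tool(
  increments=[
    [[0, 0, -0.02, 0, 0, 0, -1], [0, 0, -0.045, 0, 0, 0, -1], [0, 0, -0.07, 0, 0, 0, -1], [0, 0, -0.08, 0, 0, 0, -1], [0, 0, -0.08, 0, 0, 0, -1], [0, 0, -0.08, 0, 0, 0, -1]],
  ],
)

```text
time_s: 6.05
tool_pos: [0.5471, -0.3001, 0.1451]
tool_rot: [-179.9, 0.1, 16.1]
force: [-0.6, 0.2, -4.3]
grip_width: 0.0277
```

Run:
```python
from cell import env
import cv2,pickle
o=env.get_obs();print(o["tool_pos"],o["tool_rot"],o["qpos"],o["force"])
d={}
for n in("side","top","wrist"):
    c=env.read_camera(n); d[n]=c
cv2.imwrite("pics/w3.png",d["wrist"]["frame"]);cv2.imwrite("pics/s3.png",cv2.resize(d["side"]["frame"][150:290,190:390],None,fx=4,fy=4))
pickle.dump(d,open("c3.pkl","wb"))
import numpy as np
from rel import *
o=env.get_obs();p=o["tool_pos"];print(p,o["tool_rot"])
S=np.array([.5085,.018]);yw=-2.3;a=np.radians(yw)
for yy in(-.105,.105):
    t=S+yy*np.array([-np.sin(a),np.cos(a)])
    print(t,*rel(p,[180,0,o["tool_rot"][2]],[t[0],t[1],.118],[180,0,yw]))
```

```text
[ 0.54705767 -0.30008423  0.14512484] [-1.79913104e+02  7.82152299e-02  1.61245149e+01] [-11.66506518  23.30842925  48.30578886  94.10691676 -18.20932005
  70.95085153 -33.50222576] [-0.6145687   0.22479558 -4.34940405]
[ 0.54691676 -0.30003767  0.14485019] [-1.79901510e+02  1.24835570e-01  1.61243021e+01]
[ 0.50428616 -0.08691541] [ 0.0182 -0.2166  0.0269] [ 0.   -0.   18.42]
[0.51271384 0.12291541] [ 0.0846 -0.4158  0.0269] [ 0.   -0.   18.42]
```

View pics/s3.png

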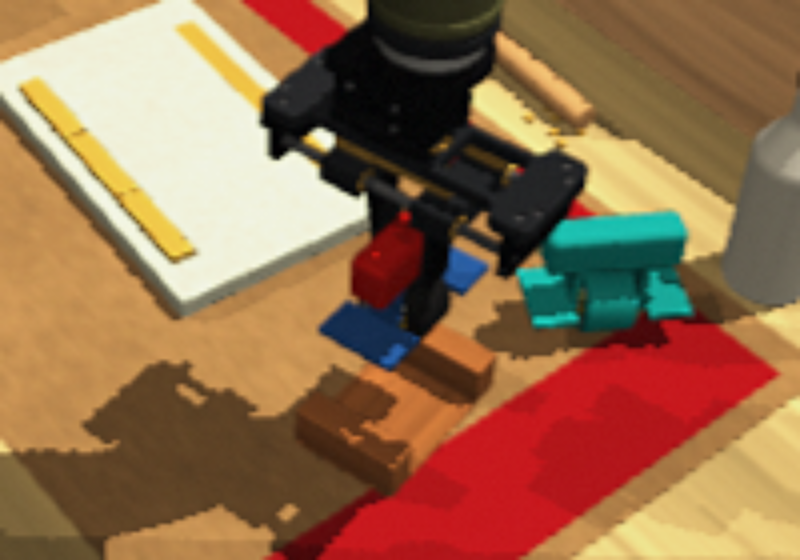

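View pics/w3.png

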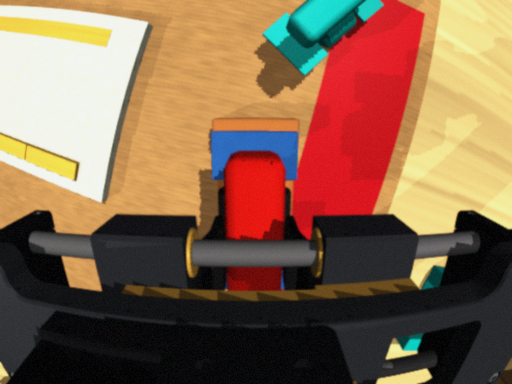

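Request:
servo_tool(
  increments=[
    [[0.003, -0.03, 0, 0, 0, 3, -1], [0.006, -0.065, 0.005, 0, 0, 6, -1], [0.009, -0.105, 0.01, 0, 0, 9, -1], [0.012, -0.145, 0.015, 0, 0, 12, -1], [0.015, -0.18, 0.02, 0, 0, 15, -1], [0.018, -0.205, 0.025, 0, 0, 17, -1], [0.018, -0.217, 0.027, 0, 0, 18.4, -1], [0.018, -0.217, 0.027, 0, 0, 18.4, -1], [0.018, -0.217, 0.027, 0, 0, 18.4, -1], [0.018, -0.217, 0.027, 0, 0, 18.4, -1]],
  ],
)

```text
time_s: 7.2
tool_pos: [0.5049, -0.0888, 0.1197]
tool_rot: [179.9, -0.0, -2.4]
force: [-0.1, 0.1, -4.4]
grip_width: 0.0277
```

Run:
```python
from cell import env
import cv2,pickle
d={}
for n in("side","top","wrist"):
    c=env.read_camera(n); d[n]=c
o=env.get_obs();print(o["tool_pos"],o["tool_rot"],o["qpos"],o["force"])
cv2.imwrite("pics/w4.png",d["wrist"]["frame"]);cv2.imwrite("pics/s4.png",cv2.resize(d["side"]["frame"][120:260,160:360],None,fx=4,fy=4))
pickle.dump(d,open("c4.pkl","wb"))
```

```text
[ 0.50492447 -0.08845565  0.11966102] [ 1.79974432e+02 -1.77816423e-02 -2.38535677e+00] [-39.49519456   7.69741558  50.07181213 111.30282178  -6.54403736
  63.86638805 -79.17381316] [-0.21715578 -0.03244652 -4.53332974]
```

View pics/s4.png

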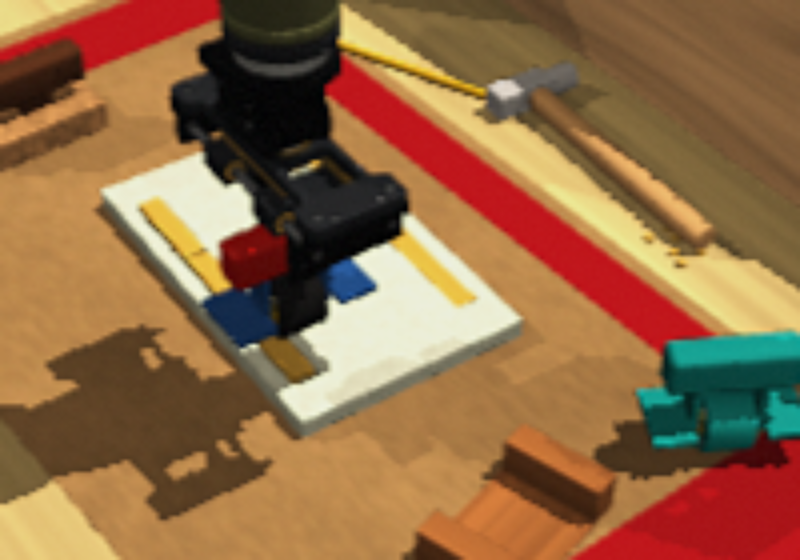

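View pics/w4.png

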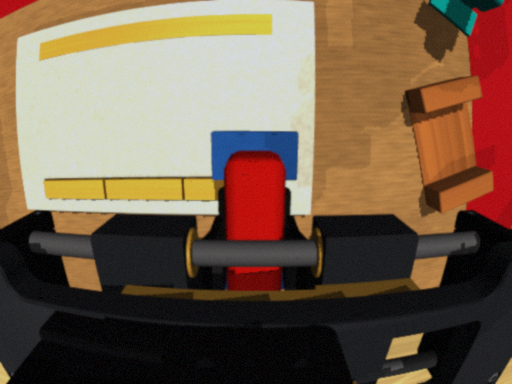

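Run:
```python
from h import *
d=pickle.load(open("c4.pkl","rb"));w=d["wrist"]
f=w["frame"];h=cv2.cvtColor(f,cv2.COLOR_BGR2HSV)
m=(h[...,1]>130)&(h[...,2]>120)&(h[...,0]>18)&(h[...,0]<32);m[:170]=0;m[205:]=0;m[:,:40]=0;m[:,212:]=0
R=cv2.Rodrigues(np.array(w["rvec"]))[0];o=-R.T@np.array(w["tvec"]).ravel()
def bk(uv,z):
    n=cv2.fisheye.undistortPoints(np.array(uv,float)[:,None],w["intrinsics"],np.zeros(4))[:,0]
    D=np.c_[n,np.ones(len(n))]@R
    return o+D*((z-o[2])/D[:,2])[:,None]
uv=[(u,np.nonzero(m[:,u])[0].mean()) for u in range(50,210,10) if m[:,u].sum()>5]
X=bk(uv,.023);k=np.polyfit(X[:,1],X[:,0],1);print(k,np.degrees(np.arctan(k[0])))
print(np.polyval(k,[-.087,.018,.123]),X[[0,-1]],[m[:,u].sum() for u in range(50,210,20)])
xs=np.nonzero(m.any(0))[0];print(bk([(xs.min(),189.)],.023))
```

```text
[0.04199169 0.51071229] 2.4045342163940484
[0.50705901 0.51146814 0.51587726] [[ 0.5162408   0.1298259   0.023     ]
 [ 0.50924888 -0.03937462  0.023     ]] [np.int64(18), np.int64(19), np.int64(20), np.int64(20), np.int64(20), np.int64(21), np.int64(22), np.int64(22)]
[[0.51606854 0.13909744 0.023     ]]
```

Request:
servo_tool(
  increments=[
    [[0, 0, 0.015, 0, 0, 0, -1], [0, 0, 0.03, 0, 0, 0, -1], [0, 0, 0.036, 0, 0, 0, -1], [0, 0, 0.042, 0, 0, 0, -1], [0, 0, 0.045, 0, 0, 0, -1], [0, 0, 0.047, 0, 0, 0, -1], [0, 0, 0.047, 0, 0, 0, -1], [0, 0, 0.047, 0, 0, 0, -1]],
  ],
)

```text
time_s: 8.15
tool_pos: [0.5039, -0.0874, 0.0733]
tool_rot: [-180.0, 0.2, -2.3]
force: [-6.2, 0.3, 10.2]
grip_width: 0.0276
```

Request:
servo_tool(
  increments=[
    [[0, -0.003, 0, 0, 0, 0, -1], [0, -0.008, 0, 0, 0, 0, -1], [0, -0.013, 0, 0, 0, 0, -1], [0, -0.018, 0, 0, 0, 0, -1], [0, -0.023, 0, 0, 0, 0, -1], [0, -0.028, 0, 0, 0, 0, -1], [0, -0.033, 0, 0, 0, 0, -1], [0, -0.038, 0, 0, 0, 0, -1], [0, -0.043, 0, 0, 0, 0, -1], [0, -0.048, 0, 0, 0, 0, -1], [0, -0.053, 0, 0, 0, 0, -1], [0, -0.058, 0, 0, 0, 0, -1], [0, -0.063, 0, 0, 0, 0, -1], [0, -0.068, 0, 0, 0, 0, -1], [0, -0.073, 0, 0, 0, 0, -1], [0, -0.078, 0, 0, 0, 0, -1], [0, -0.083, 0, 0, 0, 0, -1], [0, -0.088, 0, 0, 0, 0, -1], [0, -0.093, 0, 0, 0, 0, -1], [0, -0.098, 0, 0, 0, 0, -1]],
  ],
)

```text
time_s: 10.15
tool_pos: [0.5092, 0.0108, 0.0739]
tool_rot: [-179.9, -0.0, -2.3]
force: [-4.6, 0.1, 9.0]
grip_width: 0.0277
```

Run:
```python
from cell import env
import cv2
d={}
for n in("side","wrist"):
    c=env.read_camera(n); d[n]=c
o=env.get_obs();print(o["tool_pos"],o["tool_rot"],o["qpos"],o["force"])
cv2.imwrite("pics/w5.png",d["wrist"]["frame"]);cv2.imwrite("pics/s5.png",cv2.resize(d["side"]["frame"][120:260,160:310],None,fx=4,fy=4))
```

```text
[0.50929534 0.01183399 0.07391556] [-1.79898276e+02 -1.74318949e-02 -2.22330113e+00] [-46.1921587   10.88762646  45.95615981 114.16202289  -9.27749674
  58.53551977 -88.10907071] [-4.13618334  1.09552875  9.42727831]
```

View pics/s5.png

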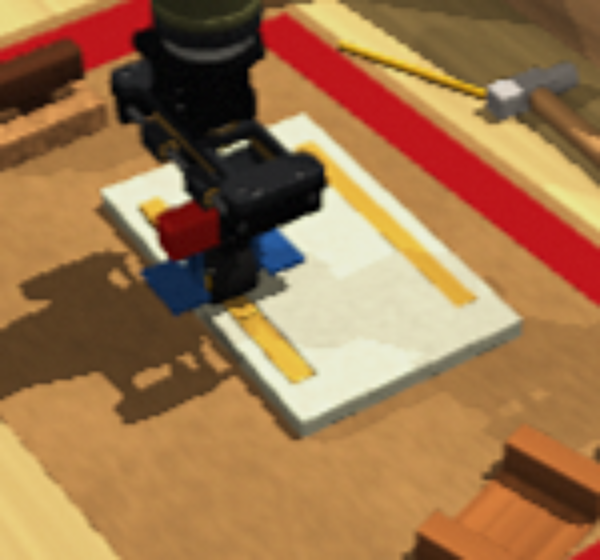

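View pics/w5.png

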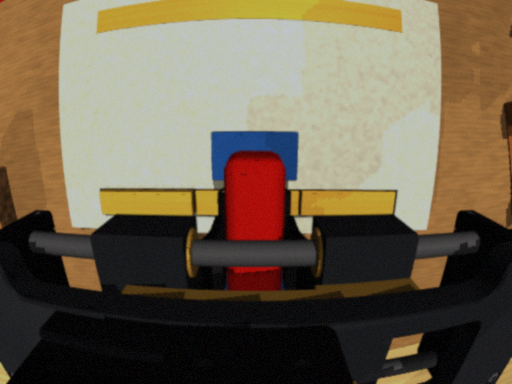

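Request:
servo_tool(
  increments=[
    [[0, -0.005, 0, 0, 0, 0, -1], [0, -0.01, 0, 0, 0, 0, -1], [0, -0.016, 0, 0, 0, 0, -1], [0, -0.022, 0, 0, 0, 0, -1], [0, -0.028, 0, 0, 0, 0, -1], [0, -0.034, 0, 0, 0, 0, -1], [0, -0.04, 0, 0, 0, 0, -1], [0, -0.046, 0, 0, 0, 0, -1], [0, -0.052, 0, 0, 0, 0, -1], [0, -0.058, 0, 0, 0, 0, -1], [0, -0.064, 0, 0, 0, 0, -1], [0, -0.07, 0, 0, 0, 0, -1], [0, -0.076, 0, 0, 0, 0, -1], [0, -0.082, 0, 0, 0, 0, -1], [0, -0.088, 0, 0, 0, 0, -1], [0, -0.094, 0, 0, 0, 0, -1], [0, -0.1, 0, 0, 0, 0, -1], [0, -0.106, 0, 0, 0, 0, -1], [0, -0.11, 0, 0, 0, 0, -1], [0, -0.11, 0, 0, 0, 0, -1]],
  ],
)

```text
time_s: 12.25
tool_pos: [0.5145, 0.1223, 0.0744]
tool_rot: [-179.9, -0.1, -2.2]
force: [-3.8, 0.7, 8.6]
grip_width: 0.0277
```

Request:
servo_tool(
  increments=[
    [[0, 0, 0, 0, 0, 0, -1], [0, 0, -0.015, 0, 0, 0, -1], [0, 0, -0.04, 0, 0, 0, -1], [0, 0.03, -0.06, 0, 0, 0, -1], [0, 0.07, -0.07, 0, 0, 0, -1], [0, 0.11, -0.07, 0, 0, 0, -1], [0, 0.15, -0.07, 0, 0, 0, -1], [0, 0.19, -0.07, 0, 0, 0, -1], [0, 0.23, -0.07, 0, 0, 0, -1], [0, 0.23, -0.07, 0, 0, 0, -1], [0, 0.23, -0.07, 0, 0, 0, -1]],
  ],
)

```text
time_s: 13.35
tool_pos: [0.5037, -0.1107, 0.1428]
tool_rot: [-180.0, -0.0, -2.5]
force: [1.6, -0.1, -4.6]
grip_width: 0.0276
```

Run:
```python
from cell import env
import cv2,pickle
d={}
for n in("side","wrist","top"):
    c=env.read_camera(n); d[n]=c
pickle.dump(d,open("c6.pkl","wb"))
o=env.get_obs();print(o["tool_pos"],o["tool_rot"],o["qpos"],o["force"])
cv2.imwrite("pics/w6.png",d["wrist"]["frame"]);cv2.imwrite("pics/s6.png",cv2.resize(d["side"]["frame"][130:260,170:330],None,fx=4,fy=4))
```

```text
[ 0.50411896 -0.10779264  0.1425171 ] [-1.79963729e+02  1.17113228e-03 -2.16357150e+00] [-40.45883429   6.66072289  53.18680309 109.52255796  -5.84631947
  66.59157964 -77.291757  ] [-0.66845379 -0.54032527 -3.9029645 ]
```

View pics/s6.png

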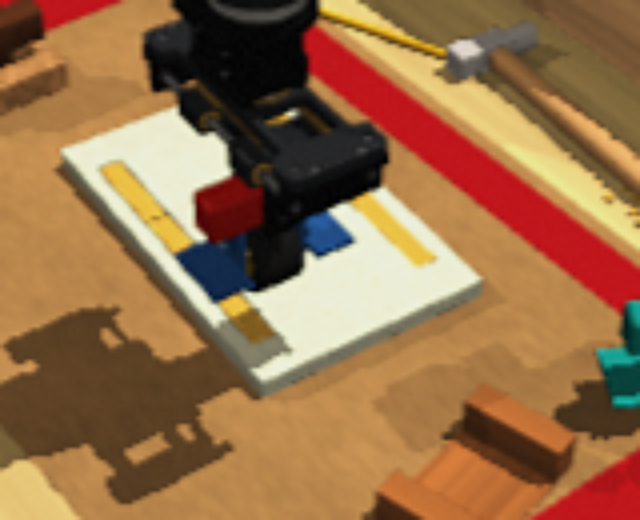

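View pics/w6.png

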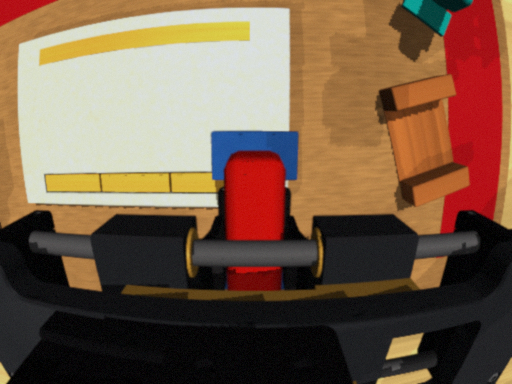

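Run:
```python
from rel import *
print(rel([.504,-.1085,.1425],[180,0,-2.3],[.5477,-.3006,.135],[180,0,16.1]))
```

```text
(array([0.0514, 0.1902, 0.0075]), array([ -0. ,   0. , -18.4]))
```

Request:
servo_tool(
  increments=[
    [[0.008, 0.03, 0, 0, 0, -3, -1], [0.017, 0.065, 0, 0, 0, -6, -1], [0.027, 0.1, 0, 0, 0, -9, -1], [0.036, 0.135, 0.002, 0, 0, -12, -1], [0.045, 0.165, 0.005, 0, 0, -15, -1], [0.05, 0.185, 0.007, 0, 0, -18, -1], [0.051, 0.19, 0.007, 0, 0, -18.4, -1], [0.051, 0.19, 0.007, 0, 0, -18.4, -1], [0.051, 0.19, 0.007, 0, 0, -18.4, -1], [0.051, 0.19, 0.007, 0, 0, -18.4, -1]],
  ],
)

```text
time_s: 14.5
tool_pos: [0.5479, -0.2988, 0.1355]
tool_rot: [-179.9, -0.0, 16.3]
force: [-1.2, 0.5, -4.8]
grip_width: 0.0274
```

Run:
```python
from cell import env
import cv2,pickle
d={}
for n in("side","wrist","top"):
    c=env.read_camera(n); d[n]=c
pickle.dump(d,open("c7.pkl","wb"))
o=env.get_obs();print(o["time_s"],o["tool_pos"],o["tool_rot"],o["qpos"],o["force"])
cv2.imwrite("pics/w7.png",d["wrist"]["frame"]);cv2.imwrite("pics/s7.png",cv2.resize(d["side"]["frame"][130:280,170:330],None,fx=4,fy=4,interpolation=cv2.INTER_CUBIC))
```

```text
14.65 [ 0.54775912 -0.29977524  0.13571405] [-1.79968070e+02 -3.94211525e-02  1.62105089e+01] [-13.48244335  24.69154435  50.92923563  94.7920941  -20.21276933
  70.23467828 -31.95634362] [ 0.09138434 -0.33540372 -4.32184827]
```

View pics/s7.png

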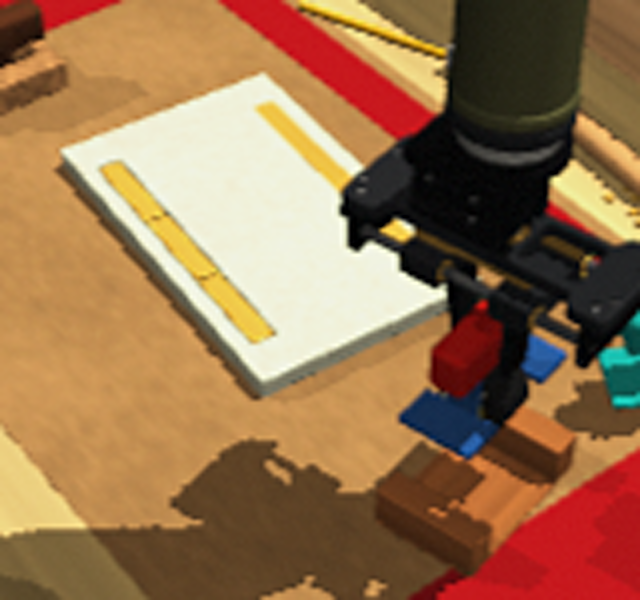

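View pics/w7.png

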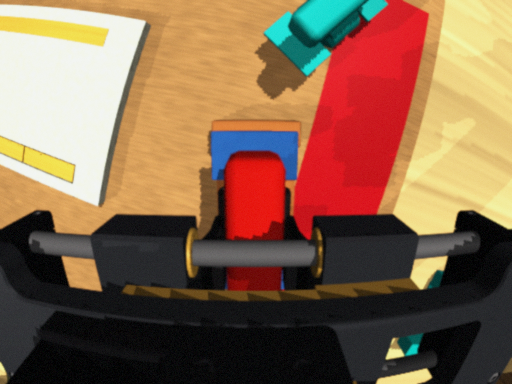

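Request:
servo_tool(
  increments=[
    [[0, 0.001, 0.02, 0, 0, 0, -1], [0, 0.001, 0.04, 0, 0, 0, -1], [0, 0.001, 0.052, 0, 0, 0, -1], [0, 0.001, 0.058, 0, 0, 0, -1], [0, 0.001, 0.062, 0, 0, 0, -1], [0, 0.001, 0.066, 0, 0, 0, -1], [0, 0.001, 0.068, 0, 0, 0, -1], [0, 0.001, 0.068, 0, 0, 0, -1], [0, 0.001, 0.068, 0, 0, 0, -1]],
  ],
)

```text
time_s: 15.55
tool_pos: [0.5479, -0.3022, 0.0679]
tool_rot: [180.0, -0.0, 16.1]
force: [-0.6, -0.0, -3.8]
grip_width: 0.0278
```

Run:
```python
from cell import env
import cv2
c=env.read_camera("side")
o=env.get_obs();print(o["time_s"],o["tool_pos"],o["tool_rot"],o["force"])
cv2.imwrite("pics/s8.png",cv2.resize(c["frame"][180:290,240:360],None,fx=5,fy=5,interpolation=cv2.INTER_CUBIC))
```

```text
15.6 [ 0.54786728 -0.3021955   0.067954  ] [ 1.79979734e+02 -3.63821711e-02  1.61214951e+01] [-0.07988851  0.48835403 -4.81408606]
```

View pics/s8.png

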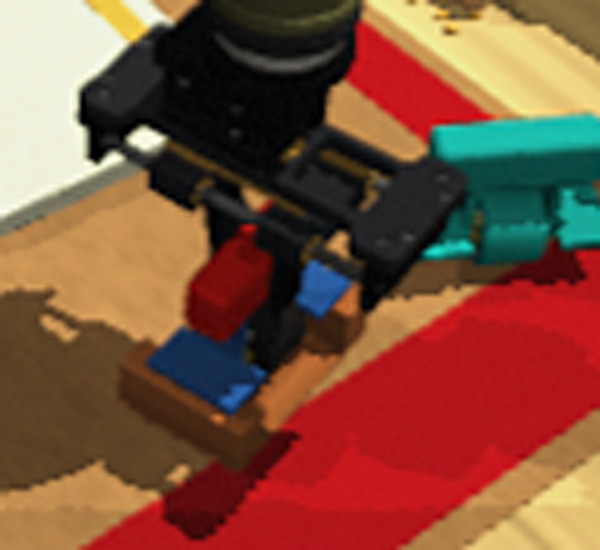

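Just above the rails: still hanging (‑4.8 N), 1.5 mm short. I'll lower it until the load transfers.

Request:
servo_tool(
  increments=[
    [[0, -0.001, 0.001, 0, 0, 0, -1], [0, -0.001, 0.002, 0, 0, 0, -1], [0, -0.001, 0.002, 0, 0, 0, -1], [0, -0.001, 0.002, 0, 0, 0, -1]],
  ],
)

```text
time_s: 16.0
tool_pos: [0.5476, -0.3011, 0.0665]
tool_rot: [-180.0, -0.0, 16.1]
force: [-2.6, 2.7, 6.4]
grip_width: 0.0277
```

Load is on the rest. Open slowly by steps, then rise.

Request:
servo_tool(
  increments=[
    [[0, 0, -0.001, 0, 0, 0, -0.2], [0, 0, -0.001, 0, 0, 0, 0], [0, 0, -0.001, 0, 0, 0, 0.4], [0, 0, -0.001, 0, 0, 0, 1], [0, 0, -0.001, 0, 0, 0, 1], [0, 0, -0.001, 0, 0, 0, 1], [0, 0, -0.001, 0, 0, 0, 1], [0, 0, -0.001, 0, 0, 0, 1], [0, 0, -0.001, 0, 0, 0, 1], [0, 0, -0.001, 0, 0, 0, 1]],
  ],
)

```text
time_s: 17.0
tool_pos: [0.5474, -0.3011, 0.0665]
tool_rot: [-180.0, -0.0, 16.1]
force: [0.4, 0.2, -0.2]
grip_width: 0.0862
```

Request:
servo_tool(
  increments=[
    [[0, 0, -0.02, 0, 0, 0, 1], [0, 0, -0.05, 0, 0, 0, 1], [0, 0, -0.09, 0, 0, 0, 1], [0, 0, -0.13, 0, 0, 0, 1], [-0.05, 0, -0.15, 0, 0, 0, 1], [-0.09, 0, -0.15, 0, 0, 0, 1], [-0.09, 0, -0.15, 0, 0, 0, 1], [-0.09, 0, -0.15, 0, 0, 0, 1]],
  ],
)

```text
time_s: 17.8
tool_pos: [0.4603, -0.3264, 0.217]
tool_rot: [-180.0, -0.2, 16.0]
force: [0.8, 0.0, -0.4]
grip_width: 0.0872
```

Run:
```python
from cell import env
import cv2,pickle,numpy as np
d={}
for n in("side","wrist","top"):
    c=env.read_camera(n); d[n]=c
pickle.dump(d,open("c9.pkl","wb"))
o=env.get_obs();print(o["time_s"],o["tool_pos"],o["force"],o["grip_width"])
d0=pickle.load(open("c0.pkl","rb"))
a=cv2.resize(d["side"]["frame"][130:290,165:365],None,fx=3.5,fy=3.5,interpolation=cv2.INTER_CUBIC)
cv2.imwrite("pics/s9.png",a)
cv2.imwrite("pics/t9.png",np.hstack([cv2.resize(x["top"]["frame"][150:230,150:340],None,fx=2.1,fy=4,interpolation=cv2.INTER_CUBIC) for x in (d0,d)]))
cv2.imwrite("pics/w9.png",d["wrist"]["frame"])
```

```text
17.95 [ 0.46203849 -0.32502981  0.21620484] [-0.59834115  0.7542992  -0.71490384] 0.08723709292834904
```

View pics/s9.png

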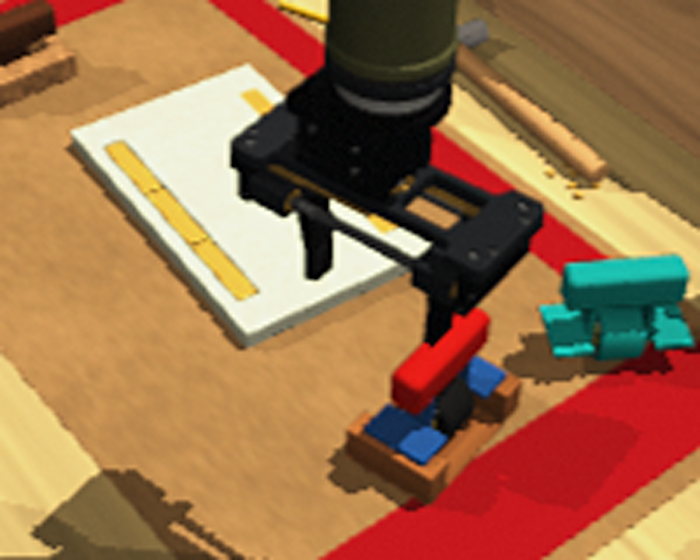

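View pics/t9.png

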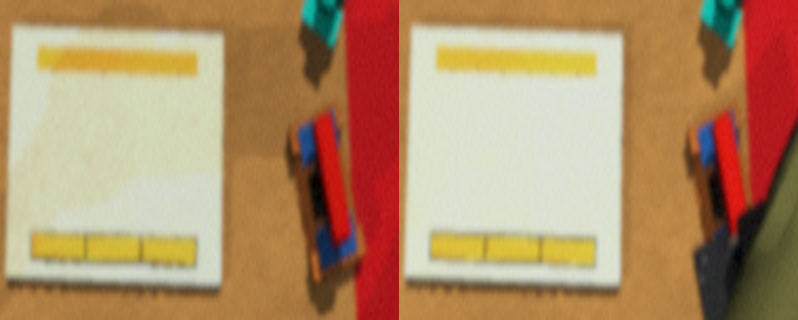

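View pics/w9.png

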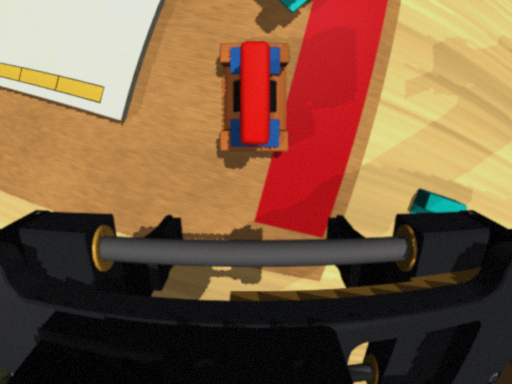

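Run:
```python
from h import *
d0=pickle.load(open("c0.pkl","rb"));d=pickle.load(open("c9.pkl","rb"))
a=np.radians(-2.3);S=np.array([.509,.017])
for v in("side","top"):
    for k,yy in enumerate((-.082,0,.082)):
        t=S+yy*np.array([-np.sin(a),np.cos(a)])
        q=P(d0[v],[[*t,.023],[*t,.018]])
        def cen(c):
            h=cv2.cvtColor(cv2.resize(c[v]["frame"],None,fx=8,fy=8,interpolation=cv2.INTER_CUBIC),cv2.COLOR_BGR2HSV)
            m=((h[...,1]>120)&(h[...,2]>120)&(h[...,0]>15)&(h[...,0]<35)).astype(np.uint8)
            # restrict to section quad, grown
            X=[[*(t+np.array([np.cos(a),np.sin(a)])*i*.022+np.array([-np.sin(a),np.cos(a)])*j*.03),.0205] for i,j in((-1,-1),(-1,1),(1,1),(1,-1))]
            r=np.zeros_like(m);cv2.fillPoly(r,[((P(c[v],X)+.5)*8).astype(int)],1)
            ys,xs=np.nonzero(m&r);return np.array([xs.mean(),ys.mean()])/8,len(xs)/64
        c0,n0=cen(d0);c1,n1=cen(d)
        print(v,k,"expected shift",(q[1]-q[0]).round(2),"seen",(c1-c0).round(2),n0,n1)
```

```text
side 0 expected shift [0.05 1.2 ] seen [-0.44  0.26] 93.46875 91.84375
side 1 expected shift [0.08 1.19] seen [-0.34  0.16] 84.46875 81.828125
side 2 expected shift [0.11 1.18] seen [-0.44  0.18] 75.109375 73.390625
top 0 expected shift [0.08 0.17] seen [-0.02  0.04] 116.375 110.9375
top 1 expected shift [0.18 0.17] seen [-0.01  0.07] 116.5625 113.140625
top 2 expected shift [0.27 0.17] seen [-0.08  0.04] 116.6875 111.59375
```

Run:
```python
from h import *
ims=[cv2.resize(pickle.load(open(f,"rb"))["side"]["frame"][162:222,185:250],None,fx=6,fy=6,interpolation=cv2.INTER_NEAREST) for f in("c0.pkl","c9.pkl")]
cv2.imwrite("pics/cmp.png",np.hstack(ims))
```

```text
(no output)
```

View pics/cmp.png

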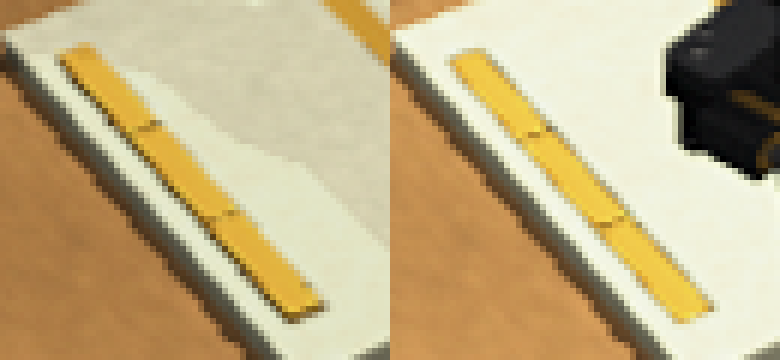

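```bash
python3 -c "
from cell import env
print(env.sign_off())"
```

```text
the job is handed in; nothing more can be done
None
```

I rolled the whole strip with the red-handled roller, set the roller back on its wooden rest, moved the gripper clear and handed the job in at about 18 s of the 53 s allowed. No verdict is reported, so this rests on my own checks.

- **Rolling:** I lifted the roller 80 mm and pressed it down near the y = −106 mm end of the strip. The force on the tool rose about 14 N from hanging. I then rolled about 0.21 m to the other end, where it still read about 13 N. The wheel's turning angle can't be read, but that distance should turn it about 8 rad.
- **Strip:** In the enlarged side picture, the dark raised edges are gone on all three sections and there are no steps between them. The outer edges moved down about 1 pixel, close to the 1.2 pixels expected for flush.
- **Roller:** The side and wrist pictures show it upright and aligned on its rest. I put it back with the tool within about 1 mm of the pose it was picked up from.
- **Release:** The gripper was fully open and away from everything, with wrist force near zero.
- **Bystanders:** The sander and the turquoise look-alikes were never touched.

**Check that disagreed:** An automatic comparison of the strip's position before and after showed only a 0.2 pixel downward shift in the side view, not 1.2. I put this down to the raised side faces and the changed lighting skewing that measure. I relied instead on the edge comparison and the force, which stayed well above the 6 N a section needs.

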